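# Clamp the pale glued-up turning blank

## Task

Two upright bench clamps each stand over a glued-up turning blank; work only on the one over the pale blank and leave the other clamp as it is. Slide the pale blank's clamp jaw down by its red handle until its foot bears firmly on the blank, then screw the handle clockwise, seen from above, until the wing stands about square across the arm and the jaw has cocked and bound on its bar. Let go, with the blank clamped tight and still in place.

Things in the scene. Friction and masses are not known exactly. Their poses are not given: they have to be found in the camera images.
- blank: Pale wooden block with a thin dark strip at mid-height, 64 x 64 x 50 mm high, 150 g, loose on the clamp's 30 mm high cork-faced plate, under the screw. Origin: centre of its underside, z up. (The block under the other clamp is dark with a pale strip.)
- clamp: Clamp over the pale blank: green base fixed to the bench, upright steel bar 20 x 9 mm, 195 mm high, blue arm sliding on it. Origin on the bench below the screw; x to the bar, 110 mm off. Pushing the red handle down (3 N) slides the arm straight down; it stays where left. Screwed against the blank the arm cocks up 1 to 3 degrees and binds.
- foot: Black rubber foot on the clamp's screw, 30 mm wide, 12 mm high; starts 33 to 56 mm above the blank. Origin: centre of its lower face; z up the screw, x along the arm to the bar. Does not turn with the handle; cocks with the arm. Sprung: 6 N per mm, 7 mm at most. The arm's top is 56 mm above the foot's lower face.
- grip (a point): Centre of the red wing handle, 100 mm above the foot's lower face. Wing 60 long (x), 14 thick (y), reaching 18 above and 24 mm below; pinch its 14 mm from above. z: screw axis, up. Starts 0 to 0.25 rad clockwise of the arm line (foot x), stops at 1.5; square enough from 1.05. Needs 0.2 N m, stays put. Lead 5 mm per rad; with the foot on the blank it keeps its height within 3 mm.
- other_grip (a point): Point on the red wing of the other, identical clamp (over the dark blank), 25 mm out from its screw axis. That clamp is to be left alone.

How it is judged:
On the way, in this order (a step that is already met when the one before it is completed fails the run):
1. the foot is slid down onto the pale blank, the handle not yet crosswise (contact force between foot and blank above 0.5 N and angle between the x axis of grip and the x axis of foot, either way round below 0.8 rad), for 0.1 s.
2. the handle is screwed crosswise with the foot pressing on the blank (angle between the x axis of grip and the x axis of foot, either way round above 1.05 rad and contact force between foot and blank above 3 N), for 0.2 s.
At the end, for the whole second after the job is handed in: Red handle over the pale blank at least 60 degrees from the arm line; its foot alone presses the blank with over 3 N, within 18 mm of its centre, arm cocked half a degree or more; blank flat, at rest, within 15 mm of its start; the other handle moved under 15 mm (all of step 2 and angle between foot's own z axis and vertical above 0.008 rad and horizontal distance between foot and blank below 0.018 m and distance of each of blank, other_grip from where it was at the start of the episode below 0.015 m and angle between blank's own z axis and vertical below 0.1 rad and linear speed of blank below 0.02 m/s); the robot touches nothing.
It fails at once if the other clamp is worked or knocked: its handle moves more than 15 mm (distance of other_grip from where it was at the start of the episode above 0.015 m).
It also fails if it takes over 38 s, if anything falls off the work surface, if the arm or the gripper's body presses on something with over 40 N, if the wrist force passes 120 N, or if a joint passes its speed limit or range.

## Robot

A 7-joint arm with a two-finger parallel gripper is mounted at the origin on the work surface. World frame = base frame: x ahead of the robot, y to its left, z up, the work surface at z = 0. Lengths are in m, angles in rad, forces in N, time in s.
With the tool pointing down it reaches from about 0.4 to 0.875 m from the base axis. Payload 6.5 kg.
Tool frame: the origin (TCP) lies between the finger pads; the fingertips stand 17 mm ahead of it and the grasp point (between the pads) lies 2 mm behind it; z points along the fingers, y is the line along which they close (so a half turn about z gives the same grasp; the last joint's range is limited). The gripper opens to 88 mm and grips with 3 to 60 N. Pads are 18 mm wide; open, the fingers measure 123 mm over their backs; the gripper's body (75 mm by 187 mm) begins 45 mm behind the grasp point.
Start: joints at [1.237, 0.536, -0.004, 1.538, 0.003, 1.067, -0.071], TCP at [0.172, -0.627, 0.256] pointing down, gripper open.
Joint ranges: [-2.7, 2.7], [-0.37, 2.16], [-1.27, 1.26], [0.24, 2.4], [-1.31, 4.45], [0.19, 1.91], [-2.76, 2.76]. Speed limits (rad/s): [2.39, 2.39, 3.14, 3.14, 3.14, 3.14, 3.14].

## Interface

Orientations are given as a unit quaternion [w, x, y, z].
In Python, from station import bot gives the robot as it stands.
- The arm moves only by the tool play_rows, never from a script. Its argument "motion" is a list of rows, each a list of 7 numbers: the turn, a rotation vector about the tool's x, y, z in rad, then the shift along the tool's x, y, z in mm, then the finger opening in mm, from 0 to 88.1. A call has 1 to 10 rows; each row is the pose to reach, as a shift and turn from the pose commanded when the call began, along the tool's axes at that moment; what a row does not reach only later rows make up. A row lasts 1/12 s, in which the tool goes at most 41.7 mm and 7.16 degrees, less where a joint would pass 70% of its speed; a pose out of reach is approached as far as the arm can. A call with a gripper value outside its range is refused whole. The fingers move at their own pace and stop on an object; "force" is the grip in N (left out, the last holds). Time passes only in rows, so rows that repeat a pose let the fingers close. It gives the time, the measured TCP pose, the force, the opening and the grip force at its end, in the units of the state.
- bot.get_state(): the state, without advancing time (a new reading comes with each control period).
- bot.grab_frame(name): name is "side" or "top"; returns (picture, depth): 384x512x3 uint8, red, green, blue; 384x512 float32, m along the optical axis (not along the pixel's ray), 0 where there is no reading.
- bot.camera_model(name): a dict with "fx", "fy", "cx", "cy" (pixels), "distortion" ([k1, k2, p1, p2, k3] as OpenCV has them; the pictures are not rectified), "view" (4x4, takes a point from world to camera coordinates). Camera axes: x right, y down, z forward; pixel columns grow to the right and rows downward; lengths in m; the calibration is good to about 2 mm. A picture is of the moment at which its call begins. camera_model takes no time and is no camera call.
- bot.close_job(): hands the job in; it is judged then, once.
The state is a dict: "t": time; "joints": joint angles; "dq": joint speeds; "joint_efforts": joint torques, N m; "ee_pos": TCP position; "tcp_rot": TCP orientation; "ft_force": force on the tool from outside, world axes, zero at the start; "moment": the same for the moment, N m; "gripper_width": finger opening in m; "gripper_force": force on a finger pad.
Only numpy, scipy, OpenCV 4.12 (cv2) and the standard library are available. Lean on these libraries where they do the work, as an engineer would, in place of code of your own. Each camera call takes 0.05 s, during which the arm holds its last target. There are 200 camera calls.

## Working session

There is one attempt and no reset: what is moved stays moved. The work goes in short steps, Python scripts to look and compute and a tool call to move; the robot and the scene stay as the last step left them, time stands still between calls to the robot, and variables do not carry over. Pictures are saved under pics/ and viewed, at most 10 in all, crops included, and the job is handed in when it is done.

Besides the shell and the picture viewer there is one more tool, called after "Call:" in YAML: its name, and indented under it one key for each argument. play_rows: Moves the arm, as the interface text tells. Its arguments: {"type":"object","properties":{"motion":{"type":"array","items":{"type":"array","items":{"type":"number"}}},"force":{"type":"number"}},"required":["motion"]}

```bash
mkdir -p pics
cat > h.py <<'E'
import numpy as np, cv2
from station import bot
def snap(n,tag):
    p,d=bot.grab_frame(n); cv2.imwrite(f'pics/{tag}.png',cv2.cvtColor(p,cv2.COLOR_RGB2BGR)); np.save(f'pics/{tag}.npy',d); return p,d
def world(n,d,us,vs,z=None):
    m=bot.camera_model(n); K=np.array([[m['fx'],0,m['cx']],[0,m['fy'],m['cy']],[0,0,1]])
    pts=np.stack([us,vs],-1).astype(float).reshape(-1,1,2)
    q=cv2.undistortPoints(pts,K,np.array(m['distortion'])).reshape(-1,2)
    r=np.c_[q,np.ones(len(q))]; V=np.array(m['view']); R,t=V[:3,:3],V[:3,3]
    if z is None:
        return (r*d[np.array(vs),np.array(us)][:,None]-t)@R
    c=-R.T@t; rw=r@R
    return c+rw*((z-c[2])/rw[:,2])[:,None]
E
python3 - <<'E'
from h import *
for n in('side','top'):
    p,d=snap(n,n+'0')
    h=cv2.cvtColor(p,cv2.COLOR_RGB2HSV); m=((h[...,0]<8)|(h[...,0]>172))&(h[...,1]>130)&(h[...,2]>70)
    k,l,s,c=cv2.connectedComponentsWithStats(m.astype(np.uint8))
    for i in range(1,k):
        if s[i,4]>30:
            v,u=np.where((l==i)&(d>0)); w=world(n,d,u,v)
            print(n,s[i],c[i].round(),np.median(w,0).round(3),w.min(0).round(3),w.max(0).round(3))
a=cv2.imread('pics/side0.png');b=cv2.imread('pics/top0.png')
cv2.imwrite('pics/b0.png',cv2.resize(np.hstack([a,b]),(800,300),interpolation=cv2.INTER_AREA))
print(bot.get_state())
E
```

```text
side [281 128  31  26 543] [296. 140.] [ 0.5   -0.149  0.219] [ 0.476 -0.657  0.005] [ 0.749 -0.141  0.239]
side [ 177  221   44   37 1028] [199. 239.] [0.481 0.202 0.219] [ 0.458 -0.076 -0.003] [0.746 0.211 0.239]
top [335 179  17  33 282] [342. 196.] [ 0.501 -0.151  0.236] [ 0.478 -0.216 -0.002] [ 0.593 -0.143  0.242]
top [154 191  10  11  86] [158. 196.] [0.508 0.201 0.236] [ 0.498  0.192 -0.   ] [0.568 0.272 0.24 ]
top [157 204  14  20 171] [163. 214.] [0.475 0.189 0.234] [ 0.46   0.184 -0.002] [0.515 0.263 0.24 ]
{'t': 0.1, 'joints': array([ 1.23681576,  0.53706564, -0.0044537 ,  1.53874353,  0.00259104,
        1.06731295, -0.07122572]), 'dq': array([-0.00067481, -0.00226942,  0.00346694, -0.00138285,  0.00149584,
       -0.00027216, -0.00081838]), 'joint_efforts': array([ 2.63419643e-03, -5.72081494e+01,  9.93731730e-01, -2.52232575e+01,
       -5.62352466e-02,  1.35357215e-02,  9.49353807e-05]), 'ee_pos': array([ 0.17184863, -0.6263344 ,  0.25495458]), 'tcp_rot': array([-7.46979313e-04,  9.91046149e-01,  1.33517605e-01, -1.49815750e-04]), 'ft_force': array([ 0.16813249,  0.4515798 , -0.07887584]), 'moment': array([-0.01675059, -0.01864056,  0.00388732]), 'gripper_force': 0.0, 'gripper_width': 0.08787162686731159}
```

View pics/b0.png

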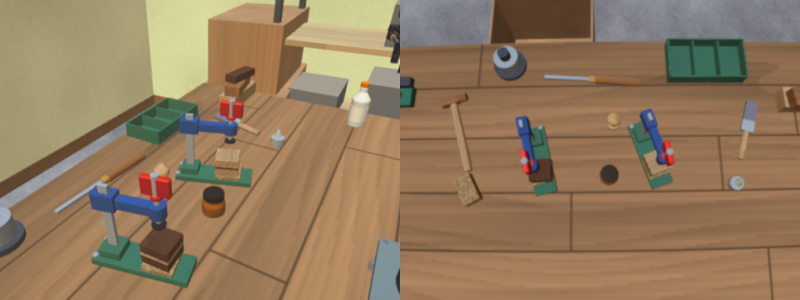

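The pale blank sits under the right-hand clamp in the top view, about (0.50, -0.15). The dark blank's clamp is at y≈0.2.

Run:
```python
from h import *
p=cv2.cvtColor(cv2.imread('pics/top0.png'),cv2.COLOR_BGR2HSV); d=np.load('pics/top0.npy')
box=np.zeros(d.shape,bool); box[125:250,290:380]=1
def fit(m,lo,hi,nm):
    v,u=np.where(m&box&(d>0)); w=world('top',d,u,v); w=w[(w[:,2]>lo)&(w[:,2]<hi)]
    (cx,cy),(a,b),an=cv2.minAreaRect((w[:,:2]*1000).astype(np.float32))
    c=w[:,:2]-w[:,:2].mean(0); _,_,V=np.linalg.svd(c,full_matrices=False)
    print(nm,len(w),'rect',cx,cy,a,b,an,'mean',w.mean(0).round(4),'z',np.percentile(w[:,2],[5,50,95]).round(4),'dir',np.degrees(np.arctan2(V[0,1],V[0,0])))
H,S,V=p[...,0],p[...,1],p[...,2]
fit(((H<8)|(H>172))&(S>130)&(V>70),.225,.26,'wing')
fit((H>105)&(H<130)&(S>110),.15,.22,'arm')
fit((H>105)&(H<130)&(S>110),.17,.26,'armtop')
fit((H>60)&(H<95)&(S>90),-.01,.03,'base')
fit((H>8)&(H<30),.06,.1,'blanktop')
b=cv2.imread('pics/top0.png')[125:250,290:380]; a=cv2.imread('pics/side0.png')[110:250,210:340]
cv2.imwrite('pics/c0.png',np.hstack([cv2.resize(b,(400,556),interpolation=2),cv2.resize(a,(400,556))]))
```

```text
wing 186 rect 507.0687561035156 -154.49847412109375 58.39471435546875 14.665194511413574 10.597538948059082 mean [ 0.505  -0.1533  0.2367] z [0.2283 0.2377 0.2406] dir -169.13785531950958
arm 653 rect 562.58154296875 -133.17953491210938 148.859130859375 30.36330795288086 18.41736602783203 mean [ 0.5698 -0.128   0.1778] z [0.1699 0.1769 0.1844] dir -163.1427617077986
armtop 619 rect 562.58154296875 -133.17953491210938 148.859130859375 30.36330795288086 18.41736602783203 mean [ 0.5707 -0.1281  0.1783] z [0.1731 0.1771 0.1845] dir -162.98821487578923
base 715 rect 546.703369140625 -138.75213623046875 207.76516723632812 64.33272552490234 19.498249053955078 mean [ 0.5338 -0.1368  0.0189] z [0.0157 0.0188 0.0221] dir -155.8691422712969
blanktop 538 rect 537.8532104492188 -127.40009307861328 146.1981964111328 62.3180046081543 34.29541015625 mean [ 0.5088 -0.1411  0.0792] z [0.067  0.0803 0.0833] dir -156.21525298998222
```

View pics/c0.png

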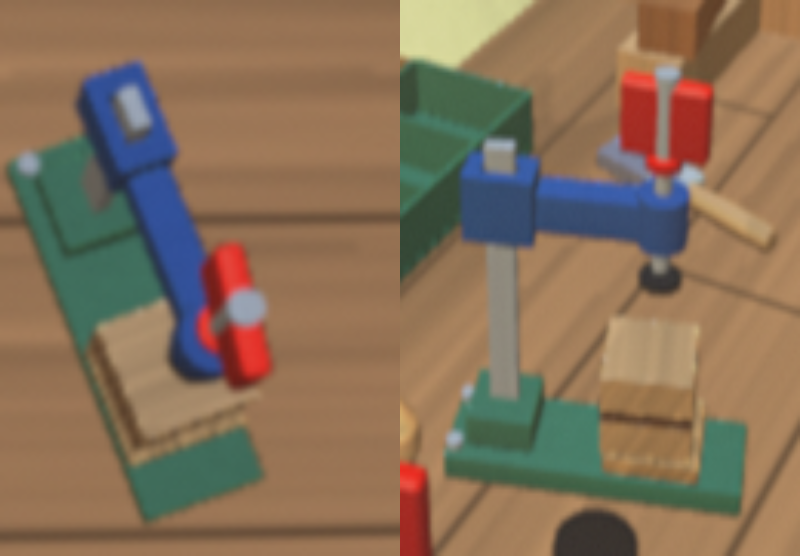

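The wing is centred near (0.507, -0.154), with its top at z≈0.239 and its yaw at about 10.7°. The arm yaw is about 18.7°, so the wing starts about 8° clockwise of it. In the enlarged crop the wing sits at px (237,315), with the arm running up-left to the bar at (130,110). The arm top at 0.177 puts the grip at z≈0.221 and the foot at z≈0.121. The blank top is at 0.080.

Call:
play_rows:
  motion:
    - [0,0,0,0,0,-40,88]
    - [0,0,0.08,448,-366,-45,88]
    - [0,0,0.08,448,-366,-45,88]
    - [0,0,0.08,448,-366,-45,88]
    - [0,0,0.08,448,-366,-45,88]
    - [0,0,0.08,448,-366,-45,88]
    - [0,0,0.08,448,-366,-45,88]
    - [0,0,0.08,448,-366,-45,88]
    - [0,0,0.08,448,-366,-45,88]
    - [0,0,0.08,448,-366,-45,88]
  force: 30

```text
t: 0.93
ee_pos: [0.3898, -0.3192, 0.2988]
tcp_rot: [-0.0, 0.996, 0.094, -0.0]
ft_force: [0.5, -0.4, -0.3]
gripper_width: 0.0882
gripper_force: 0.0
```

Call:
play_rows:
  motion:
    - [0,0,0,146,-140,0,88]
    - [0,0,0,146,-140,0,88]
    - [0,0,0,146,-140,0,88]
    - [0,0,0,146,-140,0,88]
    - [0,0,0,146,-140,0,88]
    - [0,0,0,146,-140,0,88]
    - [0,0,0,146,-140,0,88]
    - [0,0,0,146,-140,0,88]

```text
t: 1.6
ee_pos: [0.5059, -0.1571, 0.2985]
tcp_rot: [0.0, 0.996, 0.094, -0.001]
ft_force: [-0.7, 0.9, 0.5]
gripper_width: 0.0879
gripper_force: 0.0
```

Run:
```python
from h import *
s=bot.get_state(); print(s['ee_pos'],s['tcp_rot'],s['joints'].round(2))
snap('side','s1'); a=cv2.imread('pics/s1.png')[60:240,210:370]; cv2.imwrite('pics/s1c.png',cv2.resize(a,(533,600)))
```

```text
[ 0.50589092 -0.15709149  0.29850774] [ 1.48095233e-04  9.95611381e-01  9.35815525e-02 -6.69538081e-04] [ 0.43  0.3  -0.26  1.8   0.09  1.06 -1.25]
```

View pics/s1c.png

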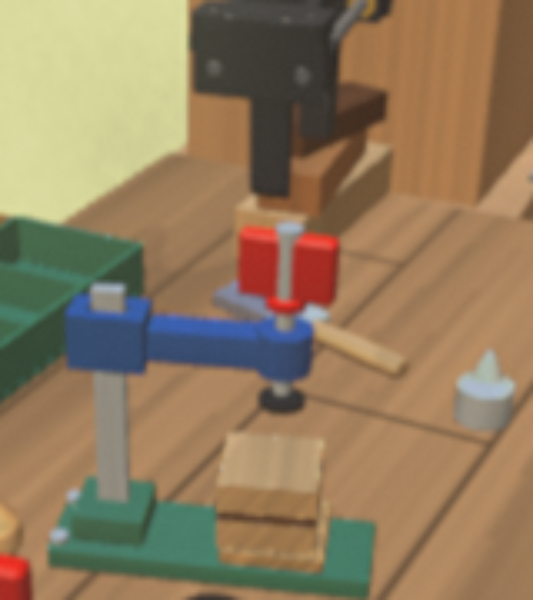

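The gripper hovers above the wing with its jaws straddling it (wing at crop px (288,265)). Next is a 75 mm descent with a small offset, then closing.

Call:
play_rows:
  motion:
    - [0,0,0,1,-2,20,70]
    - [0,0,0,1,-2,45,60]
    - [0,0,0,1,-2,65,60]
    - [0,0,0,1,-2,75,50]
    - [0,0,0,1,-2,75,30]
    - [0,0,0,1,-2,75,5]
    - [0,0,0,1,-2,75,5]
    - [0,0,0,1,-2,75,5]
    - [0,0,0,1,-2,75,5]
    - [0,0,0,1,-2,75,5]
  force: 40

```text
t: 2.48
ee_pos: [0.5076, -0.1544, 0.2247]
tcp_rot: [0.0, 0.996, 0.094, 0.001]
ft_force: [0.4, 0.0, 0.1]
gripper_width: 0.0233
gripper_force: 0.0
```

Call:
play_rows:
  motion:
    - [0,0,0,0,0,0,5]
    - [0,0,0,0,0,0,5]
    - [0,0,0,0,0,0,5]
    - [0,0,0,0,0,0,5]

```text
t: 2.82
ee_pos: [0.5073, -0.1544, 0.2241]
tcp_rot: [0.0, 0.996, 0.094, 0.0]
ft_force: [0.0, -1.3, 1.5]
gripper_width: 0.0135
gripper_force: 40.0
```

Call:
play_rows:
  motion:
    - [0,0,0,0,0,6,5]
    - [0,0,0,0,0,12,5]
    - [0,0,0,0,0,18,5]
    - [0,0,0,0,0,24,5]
    - [0,0,0,0,0,29,5]
    - [0,0,0,0,0,33,5]
    - [0,0,0,0,0,36,5]
    - [0,0,0,0,0,36,5]

```text
t: 3.48
ee_pos: [0.5072, -0.1542, 0.1873]
tcp_rot: [-0.0, 0.996, 0.094, -0.0]
ft_force: [1.0, -1.6, 1.9]
gripper_width: 0.0136
gripper_force: 40.0
```

Call:
play_rows:
  motion:
    - [0,0,0,0,0,1,5]
    - [0,0,0,0,0,2,5]
    - [0,0,0,0,0,3,5]
    - [0,0,0,0,0,3,5]
    - [0,0,0,0,0,3,5]

```text
t: 3.9
ee_pos: [0.5072, -0.1543, 0.185]
tcp_rot: [0.0, 0.996, 0.094, 0.0]
ft_force: [0.2, -1.7, 1.7]
gripper_width: 0.0136
gripper_force: 40.0
```

Call:
play_rows:
  motion:
    - [0,0,0,0,0,1,5]
    - [0,0,0,0,0,2,5]
    - [0,0,0,0,0,2,5]
    - [0,0,0,0,0,2,5]

```text
t: 4.23
ee_pos: [0.5073, -0.1543, 0.1835]
tcp_rot: [0.0, 0.996, 0.094, 0.0]
ft_force: [-1.5, -1.5, 7.6]
gripper_width: 0.0136
gripper_force: 40.0
```

Call:
play_rows:
  motion:
    - [0,0,0,0,0,0.5,5]
    - [0,0,0,0,0,1,5]
    - [0,0,0,0,0,1,5]
    - [0,0,0,0,0,1,5]

```text
t: 4.57
ee_pos: [0.5075, -0.1544, 0.1829]
tcp_rot: [0.0, 0.996, 0.094, 0.0]
ft_force: [-3.1, -0.4, 11.7]
gripper_width: 0.0133
gripper_force: 40.0
```

Run:
```python
from h import *
s=bot.get_state(); print(s['ee_pos'],s['ft_force'],s['moment'],s['joints'].round(2))
snap('side','s2'); a=cv2.imread('pics/s2.png')[60:240,210:370]; cv2.imwrite('pics/s2c.png',cv2.resize(a,(533,600)))
```

```text
[ 0.50747081 -0.15437101  0.1828975 ] [-3.06083957 -0.38342159 11.72172125] [-0.17111659  0.55130895 -0.05496233] [ 0.4   0.44 -0.25  1.91  0.15  0.81 -1.3 ]
```

View pics/s2c.png

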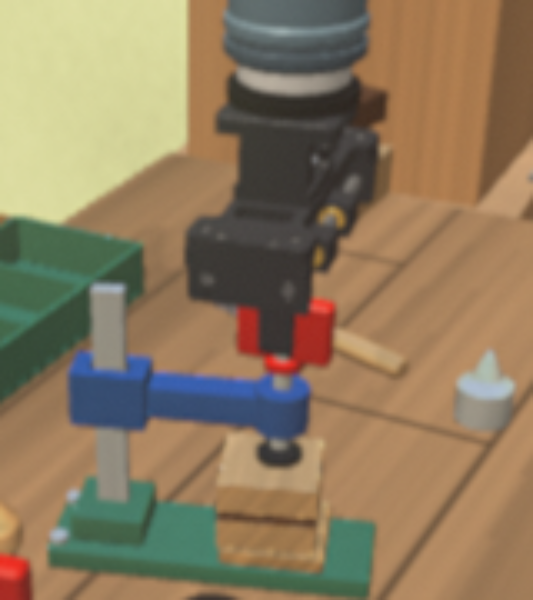

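The foot rests on the blank (crop px (280,450)) at about 11 N, and the gripper body clears the bar. Now I turn clockwise.

Call:
play_rows:
  motion:
    - [0,0,0.08,0,0,0,5]
    - [0,0,0.16,0,0,0,5]
    - [0,0,0.24,0,0,0,5]
    - [0,0,0.32,0,0,0,5]
    - [0,0,0.4,0,0,0,5]
    - [0,0,0.48,0,0,0,5]
    - [0,0,0.48,0,0,0,5]

```text
t: 5.2
ee_pos: [0.5076, -0.1544, 0.1825]
tcp_rot: [0.0, 0.989, -0.147, 0.001]
ft_force: [-0.4, -2.5, 6.0]
gripper_width: 0.0138
gripper_force: 40.0
```

Call:
play_rows:
  motion:
    - [0,0,0.08,0,0,0,5]
    - [0,0,0.16,0,0,0,5]
    - [0,0,0.24,0,0,0,5]
    - [0,0,0.32,0,0,0,5]
    - [0,0,0.4,0,0,0,5]
    - [0,0,0.4,0,0,0,5]

```text
t: 5.7
ee_pos: [0.5075, -0.1545, 0.1822]
tcp_rot: [0.0, 0.94, -0.34, 0.0]
ft_force: [0.7, -2.3, 4.6]
gripper_width: 0.0137
gripper_force: 40.0
```

Call:
play_rows:
  motion:
    - [0,0,0.08,0,0,0,5]
    - [0,0,0.16,0,0,0,5]
    - [0,0,0.24,0,0,0,5]
    - [0,0,0.32,0,0,0,5]
    - [0,0,0.36,0,0,0,5]
    - [0,0,0.36,0,0,0,5]
    - [0,0,0.36,0,0,0,5]
    - [0,0,0.36,0,0,0,5]
    - [0,0,0.36,0,0,0,5]

```text
t: 6.45
ee_pos: [0.5073, -0.1544, 0.1819]
tcp_rot: [0.0, 0.865, -0.502, 0.0]
ft_force: [1.5, -3.0, 1.3]
gripper_width: 0.0134
gripper_force: 40.0
```

Run:
```python
from h import *
s=bot.get_state(); print(s['moment'],s['joints'].round(2))
snap('side','s3'); a=cv2.imread('pics/s3.png')[60:240,210:370]; cv2.imwrite('pics/s3c.png',cv2.resize(a,(533,600)))
```

```text
[-0.6990993   0.01473925  0.08491279] [ 0.18  0.43  0.04  1.92 -0.02  0.79 -2.39]
```

View pics/s3c.png

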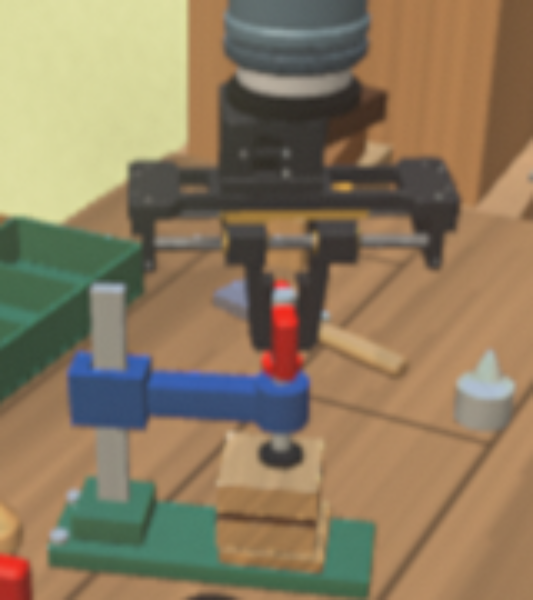

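The wing is now crosswise, seen end-on at px (286,330), about 79° from the arm. I'll let go and rise.

Call:
play_rows:
  motion:
    - [0,0,0,0,0,0,45]
    - [0,0,0,0,0,0,45]
    - [0,0,0,0,0,0,45]
    - [0,0,0,0,0,0,45]
    - [0,0,0,0,0,-10,45]
    - [0,0,0,0,0,-30,45]
    - [0,0,0,0,0,-60,45]
    - [0,0,0,0,0,-95,45]
    - [0,0,0,0,0,-110,45]
    - [0,0,0,0,0,-110,45]

```text
t: 7.33
ee_pos: [0.5093, -0.1547, 0.2966]
tcp_rot: [-0.001, 0.865, -0.502, 0.004]
ft_force: [0.2, -0.3, -0.4]
gripper_width: 0.045
gripper_force: 0.0
```

Call:
play_rows:
  motion:
    - [0,0,0,-40,0,0,45]
    - [0,0,0,-80,0,0,45]
    - [0,0,0,-120,0,0,45]
    - [0,0,0,-150,0,0,45]
    - [0,0,0,-150,0,0,45]

```text
t: 7.75
ee_pos: [0.4295, -0.0189, 0.2913]
tcp_rot: [0.0, 0.867, -0.499, -0.002]
ft_force: [0.0, -0.6, -0.3]
gripper_width: 0.045
gripper_force: 0.0
```

Run:
```python
from h import *
print(bot.get_state()['ee_pos'])
snap('side','s4'); p,d=snap('top','t4')
p=cv2.cvtColor(p,cv2.COLOR_RGB2HSV); H,S,V=p[...,0],p[...,1],p[...,2]
box=np.zeros(d.shape,bool); box[125:250,290:380]=1
v,u=np.where(((H<8)|(H>172))&(S>130)&(V>70)&box&(d>0)); w=world('top',d,u,v); w=w[(w[:,2]>.18)&(w[:,2]<.22)]
print('wing',len(w),cv2.minAreaRect((w[:,:2]*1000).astype(np.float32)),np.median(w,0))
v,u=np.where((H>105)&(H<130)&(S>110)&box&(d>0)); w=world('top',d,u,v); w=w[(w[:,2]>.125)&(w[:,2]<.16)]
c=w-w.mean(0); a=c[:,:2]@[np.cos(.327),np.sin(.327)]; print('arm slope deg',len(w),np.degrees(np.polyfit(a,c[:,2],1)[0]))
b=cv2.imread('pics/t4.png')[125:250,290:380]; a=cv2.imread('pics/s4.png')[110:250,210:340]
cv2.imwrite('pics/c4.png',np.hstack([cv2.resize(b,(400,556),interpolation=2),cv2.resize(a,(400,556))]))
```

```text
[ 0.42952143 -0.01888186  0.29134737]
wing 48 ((518.3776245117188, -172.57984924316406), (15.4139986038208, 13.945667266845703), 5.108046054840088) [ 0.51929815 -0.17228082  0.1956867 ]
arm slope deg 20 0.9248555489740053
```

View pics/c4.png

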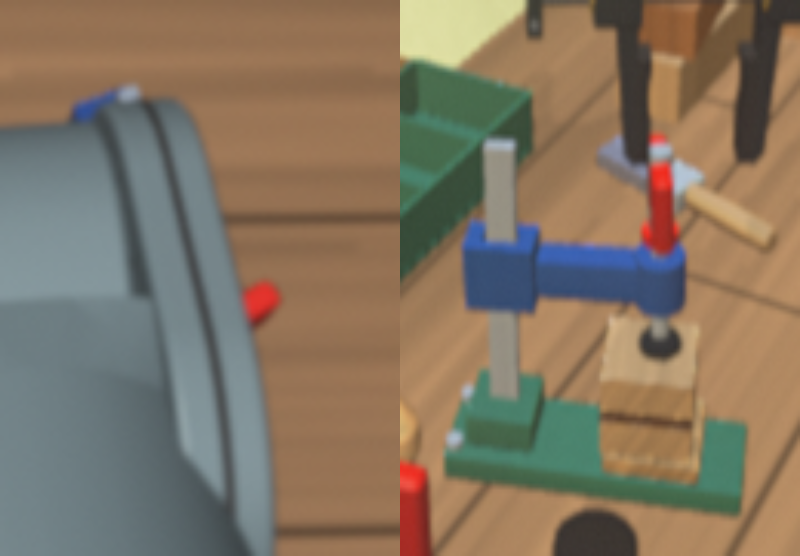

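Call:
play_rows:
  motion:
    - [0,0,0,40,0,0,45]
    - [0,0,0,80,0,0,45]
    - [0,0,0,120,0,0,45]
    - [0,0,0,400,150,0,45]
    - [0,0,0,400,150,0,45]
    - [0,0,0,400,150,0,45]
    - [0,0,0,400,150,0,45]
    - [0,0,0,400,150,0,45]
    - [0,0,0,400,150,0,45]
    - [0,0,0,400,150,0,45]

```text
t: 8.68
ee_pos: [0.4987, -0.4238, 0.2913]
tcp_rot: [0.001, 0.864, -0.503, -0.0]
ft_force: [0.7, -0.6, -0.3]
gripper_width: 0.0451
gripper_force: 0.0
```

Run:
```python
from h import *
print(bot.get_state()['ee_pos'])
fr=[bot.grab_frame('top') for _ in range(6)]
cv2.imwrite('pics/t5.png',cv2.cvtColor(fr[0][0],cv2.COLOR_RGB2BGR))
def ana(p,d,lo,hi,wl,nm):
    p=cv2.cvtColor(p,cv2.COLOR_RGB2HSV); H,S,V=p[...,0],p[...,1],p[...,2]
    box=np.zeros(d.shape,bool); box[125:250,290:380]=1
    v,u=np.where(((H<8)|(H>172))&(S>130)&(V>70)&box&(d>0)); w=world('top',d,u,v); w=w[w[:,2]>wl]
    (x,y),sz,an=cv2.minAreaRect((w[:,:2]*1000).astype(np.float32))
    v,u=np.where((H>105)&(H<130)&(S>110)&box&(d>0)); w=world('top',d,u,v); 
    s=(w[:,:2]-[.507,-.1535])@[np.cos(.325),np.sin(.325)]; t=(w[:,:2]-[.507,-.1535])@[-np.sin(.325),np.cos(.325)]
    k=(w[:,2]>lo)&(w[:,2]<hi)&(abs(t)<9)&(s>14)&(s<90)
    print(nm,'wing',round(x),round(y),sz,an,'arm slope',k.sum(),np.degrees(np.polyfit(s[k],w[k,2],1)[0]))
p0=cv2.cvtColor(cv2.imread('pics/top0.png'),cv2.COLOR_BGR2RGB)
ana(p0,np.load('pics/top0.npy'),.165,.182,.225,'before')
ana(fr[0][0],np.median([f[1] for f in fr],0),.125,.142,.18,'after')
```

```text
[ 0.49872929 -0.4238271   0.2913242 ]Traceback (most recent call last):
  File "<stdin>", line 15, in <module>
  File "<stdin>", line 13, in ana
    raise TypeError("expected non-empty vector for x")
TypeError: expected non-empty vector for x
```

Run:
```python
from h import *
fr=[bot.grab_frame('top') for _ in range(6)]
def ana(p,d,lo,hi,wl,nm):
    p=cv2.cvtColor(p,cv2.COLOR_RGB2HSV); H,S,V=p[...,0],p[...,1],p[...,2]
    box=np.zeros(d.shape,bool); box[125:250,290:380]=1
    v,u=np.where(((H<8)|(H>172))&(S>130)&(V>70)&box&(d>0)); w=world('top',d,u,v); w=w[w[:,2]>wl]
    (x,y),sz,an=cv2.minAreaRect((w[:,:2]*1000).astype(np.float32))
    v,u=np.where((H>105)&(H<130)&(S>110)&box&(d>0)); w=world('top',d,u,v); 
    s=(w[:,:2]-[.507,-.1535])@[np.cos(.325),np.sin(.325)]; t=(w[:,:2]-[.507,-.1535])@[-np.sin(.325),np.cos(.325)]
    k=(w[:,2]>lo)&(w[:,2]<hi)&(abs(t)<.009)&(s>.018)&(s<.085)
    print(nm,'wing',round(x),round(y),sz,an,'arm slope',k.sum(),np.degrees(np.polyfit(s[k],w[k,2],1)[0]))
p0=cv2.cvtColor(cv2.imread('pics/top0.png'),cv2.COLOR_BGR2RGB)
ana(p0,np.load('pics/top0.npy'),.165,.182,.225,'before')
ana(fr[0][0],np.median([f[1] for f in fr],0),.125,.147,.18,'after')
```

```text
before wing 507 -154 (58.39471435546875, 14.665194511413574) 10.597538948059082 arm slope 254 1.0326145630552943
after wing 509 -153 (14.15262222290039, 59.48629379272461) 29.753036499023438 arm slope 249 -2.34095629495503
```

The wing is 79° off the arm line and the arm has cocked up by a clear 2–3°. Handing in.

```bash
python3 -c "
from station import bot
print(bot.close_job())"
```

```text
the job is handed in; nothing more can be done
None
```

The pale blank is clamped: foot slid down onto it, handle screwed to about 79° from the arm line, arm cocked about 2–3°, gripper let go and moved clear; the other clamp was not touched, and the job is handed in (no verdict was returned).

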